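# Take the cover off the battery box and eject the pack

### The arm

A 6-joint arm with a two-finger parallel gripper is mounted at the origin on the work surface. World frame = base frame: x ahead of the robot, y to its left, z up, the work surface at z = 0. Lengths are in m, angles in rad, forces in N, time in s.
With the tool pointing down it reaches from about 0.3 to 0.775 m from the base axis. Payload 14.6 kg.
Tool frame: the origin (TCP) lies at the very end of the fingers, on their centre line; the grasp point (between the pads) lies 19 mm behind it; x points along the fingers, z is the direction in which the jaws open and shut, and the axes are right-handed (so a half turn about x gives the same grasp; the last joint's range is limited). The gripper opens to 85 mm and grips with 20 to 120 N. Pads are 22 mm wide; open, the fingers measure 114 mm over their backs; the gripper's body (76 mm by 85 mm) begins 54 mm behind the grasp point. The pads swing forward as they close: fully open they stand 13 mm farther back than shut.
Start: joints at [1.118, 0.3, 1.521, -0, 1.321, -0.067], TCP at [0.207, 0.51, 0.231] pointing down, gripper open.
Joint ranges: [-3.03, 3.03], [-0.79, 2.21], [0.23, 2.52], [-1.04, 4.18], [0, 3.07], [-2.55, 2.55]. Speed limits (rad/s): [2.22, 2.22, 2.57, 3.14, 3.14, 3.14].

### API

Orientations are given as a rotation vector (axis times angle).
In Python, from plant import env gives the robot as it stands.
- The arm moves only by the shell command python3 -m jog 'ROWS'. ROWS is a JSON object of lists of equal length, an entry for each row: "grip": the closure, from -1 (fully open) to 1 (shut); "slide": the shift along the world's x, y, z scaled (see below), a list of three; "yaw": the turn about the world's z scaled (see below). A call has exactly 8 rows; each row is the pose to reach, as a shift and turn from the pose commanded when the call began, turning the shorter way round; what a row does not reach only later rows make up. The controller multiplies each number of a shift by 500 mm and each number of a turn by 180 degrees. A row lasts 1/12 s, in which the tool goes at most 41.7 mm and 7.16 degrees, less where a joint would pass 70% of its speed; a pose out of reach is approached as far as the arm can. A call with a number of a shift or a turn outside -1 to 1 is refused whole. A call with a gripper value outside its range is refused whole. The fingers move at their own pace and stop on an object; the grip force is fixed at half the most. Time passes only in rows, so rows that repeat a pose let the fingers close, or fill a call up. It gives the time, the measured TCP pose, the force and the opening at its end, in the units of the state.
- env.sense(): the state, without advancing time (a new reading comes with each control period).
- env.capture(name): name is "side" or "top"; returns a dict with "pixels" (384x512x3 uint8, red, green, blue), "fx", "fy", "cx", "cy" (pixels), "pose" (4x4, takes a point from camera to world coordinates). Camera axes: x right, y up, looking along -z (the intrinsics and any distortion apply to the point x, -y, -z); pixel columns grow to the right and rows downward; lengths in m; the calibration is good to about 2 mm. A picture is of the moment at which its call begins. There is no depth.
- env.close_job(): hands the job in, once; it reports no verdict.
Trained networks look in a picture, given as the dict that the camera call returned (one of the last four; its "shot" number tells which), for a name from the list of things; names that differ only in an ending like _2 or _b are one class to them, and where a whole thing is asked for, a point or a joint stands for the part that bears it (a point fixed in the world has none). Each returns a list of dicts, best first, with "p" (0 to 1); they miss things now and then, are a little off and sometimes report something else, mostly with a low value. They report only what shows in the picture. A call takes as long as a camera call. They do not tell look-alikes from the thing itself.
- env.spot_in(picture, query): "point" ([x, y, z] in m, in world coordinates, good to about 4 mm: the middle of the surface that is visible of it).
- env.outline_of(picture, query): "pixels" (384x512 bool, what is visible of it).
The state is a dict: "time": time; "joints": joint angles; "qd": joint speeds; "joint_efforts": joint torques, N m; "position": TCP position; "tcp_rot": TCP orientation; "ft_force": force on the tool from outside, world axes, zero at the start; "ft_torque": the same for the moment, N m; "width": finger opening in m.
Only numpy, scipy, OpenCV 4.12 (cv2) and the standard library are available. Lean on these libraries where they do the work, as an engineer would, in place of code of your own. Each camera call takes 0.05 s, during which the arm holds its last target.

### The job

Give the black knob on the grey battery box a quarter turn clockwise to unlatch the white cover, lift the cover off and set it down flat, knob up, in the middle of the cork mat without dropping it. Then push the orange ejector inside the box all the way in, so that it drives the blue battery pack out of its sleeve, and leave the pack lying in the trough. Do not touch the pack itself, and leave the other things on the table where they are.

Things in the scene. Friction and masses are not known exactly. Their poses are not given: they have to be found in the camera images.
- batterybox: Grey battery box, fixed. Origin on the table under the centre of its bay; +x is the way the ejector pushes, z up. Bay: open-topped, outside 150 (x) x 120 (y) mm, rim at z = 105 mm; inside x -70..65, y -55..55 mm, floor z = 8 mm. Two steel catches for the cam stick 18 mm in from the side walls at x -30..30, z 89..95 mm: 74 mm free between them.
- trough (a point): Centre of the floor (z = 8 mm) of the open trough, at x = 190 mm of the box frame, axes as the box's. The trough (box x 140..240 mm) is 52 mm wide with side and end walls up to z = 26 mm; between it and the bay is the closed sleeve, box x 75..140 mm, top at z = 66 mm.
- cover: White cap over the bay, 166 (x) x 132 (y) x 34 mm high, walls 4 mm, 0.33 kg with its central knob; once unlatched it lifts straight up. Origin: centre of its skirt's lower edge (75 mm above the table while on the box, at the surface when laid flat); axes as the box's. The skirt hangs outside the bay walls with 2 to 4 mm play; the cam bar below stays inside the skirt.
- latch_grip (a point): Grip point of the black knob: on its axis, 28 mm above the cover's upper face. The knob is a bar 70 mm long (this point's y), 18 mm thick (its x), 40 mm high, on a disc 48 mm wide and 4 mm high; the bar ends 16 mm above this point. Site z up.
- latch (a joint): Knob angle in the cover, rad: 0 = latched (bar across the box, white mark at the red dot), 1.571 = released (bar along the box's x), stops at both; grows clockwise seen from above. Friction about 0.1 N m; stays where left. Until about 0.8 the steel cam bar still hooks under the box's catches.
- ejector (a joint): Travel of the ejector along the box's +x, m: 0 = drawn back, 0.079 = fully in, at its stop. Friction about 2.5 N, no spring: it stays where left.
- ejector_push (a point): Centre of the rear face (to push on) of the orange upright ejector plate in the bay, 45 mm above the table; axes as the box's. The plate is 14 mm thick (x), 40 mm wide (y), z 12..72 mm. Drawn back, this face is 43 mm ahead of the bay's rear wall. A steel rod leads from it through the front wall's bore to the back of the pack.
- pack: Blue battery pack, 70 (x) x 46 x 46 mm, about 0.25 kg. Origin: centre of its underside; seated in the sleeve this lies at x = 115 mm of the box frame; ejected to the stop at about 190 mm.
- mat: Cork mat, 220 (x) x 200 (y) x 4 mm, fixed flat on the table beside the box, left or right. Origin: centre of its underside.
- pen_tray: Black plastic pen tray, 90 x 200 x 26 mm; a bystander. Origin: centre of its underside.
- mug: Beige mug, 80 mm wide, 95 mm high; a bystander. Origin: centre of its underside.
- clip_holder: Round steel paper clip holder, 72 mm wide, 55 mm high; a bystander. Origin: centre of its underside.
- tape: Yellow tape ring, 92 mm wide, 24 mm high, lying flat; a bystander. Origin: centre of its underside.
There are look-alikes about, which are no part of the job. What is shaped like the cover but pink is not meant.

How it is judged:
By the outcome, as a careful person would: the job done as asked, in the order asked, and still so for the second after the job is handed in, with the robot touching nothing.
It also fails if it takes over 59 s, if anything falls off the work surface, if the arm or the gripper's body presses on something with over 40 N, if the wrist force passes 120 N, or if a joint passes its speed limit or range.

## Working session

There is one attempt and no reset: what is moved stays moved. The work goes in short steps, Python scripts to look and compute and a shell command to move; the robot and the scene stay as the last step left them, time stands still between calls to the robot, and variables do not carry over. Pictures are saved under pics/ and viewed, and the job is handed in when it is done.

```bash
ls; mkdir -p pics; python3 - <<'E'
from plant import env
import cv2,json
s=env.sense();print({k:s[k] for k in s})
for n in("side","top"):
    c=env.capture(n);cv2.imwrite(f"pics/{n}0.png",c["pixels"][:,:,::-1]);print(n,c["fx"],c["cx"],c["cy"],c["pose"],[k for k in c])
    for q in("batterybox","cover","latch_grip","mat","ejector_push","pack","pen_tray","mug","clip_holder","tape","trough"):
        try:print(q,[(x["p"],x["point"]) for x in env.spot_in(c,q)][:3])
        except Exception as e:print(q,e)
E
```

```text
pics
{'time': 0.0, 'joints': array([ 1.11836190e+00,  3.00513535e-01,  1.52164940e+00, -4.68203630e-05,
        1.32071112e+00, -6.66214833e-02]), 'qd': array([ 0.00110186, -0.00011185,  0.00015821,  0.00160791, -0.00021132,
       -0.00054755]), 'joint_efforts': array([ 6.84621000e-05, -5.43503165e+01, -3.61773705e+01, -1.10620119e-04,
        4.19791206e-03, -1.68065003e-05]), 'position': array([0.20688046, 0.50932397, 0.23066914]), 'tcp_rot': array([-0.92119496,  1.36848441,  0.92006988]), 'ft_force': array([ 0.44898019,  0.55935861, -0.44039039]), 'ft_torque': array([-0.01277819, -0.0176509 ,  0.05536411]), 'width': 0.08530641326706138}
side 490.8530126652102 258.42795611029254 192.3555936473094 [[-0.95716292  0.16891022 -0.23517755  0.10225598]
 [-0.28937691 -0.52996003  0.79712193  1.23811817]
 [ 0.01000733  0.83103051  0.55613681  1.04809743]
 [ 0.          0.          0.          1.        ]] ['pixels', 'fx', 'fy', 'cx', 'cy', 'pose', 'shot']
batterybox [(0.62, [0.6123, -0.012, 0.0179])]
cover [(0.8, [0.3366, -0.4688, 0.0311]), (0.55, [0.4989, -0.0396, 0.1083]), (0.47, [0.261
[... 613 characters left out ...]
         0.          1.        ]] ['pixels', 'fx', 'fy', 'cx', 'cy', 'pose', 'shot']
batterybox [(0.63, [0.6789, -0.0352, 0.0045])]
cover [(0.93, [0.5042, -0.0691, 0.105]), (0.86, [0.2874, -0.2114, 0.0307]), (0.62, [0.2843, -0.4696, 0.0349])]
latch_grip [(0.92, [0.2844, -0.4755, 0.0759]), (0.62, [0.5063, -0.0685, 0.1525]), (0.55, [0.2877, -0.2096, 0.076])]
mat [(0.82, [0.4789, 0.3342, 0.0081])]
ejector_push []
pack [(0.52, [0.6578, -0.0444, 0.0552])]
pen_tray [(0.97, [0.4822, -0.3289, 0.0038])]
mug [(0.8, [0.724, 0.3551, 0.0474]), (0.5, [0.5063, -0.0705, 0.1505])]
clip_holder [(0.82, [0.7023, -0.4182, 0.0208])]
tape [(0.84, [0.7279, -0.2912, 0.024])]
trough [(0.9, [0.6778, -0.0334, 0.0058])]
```

View pics/side0.png

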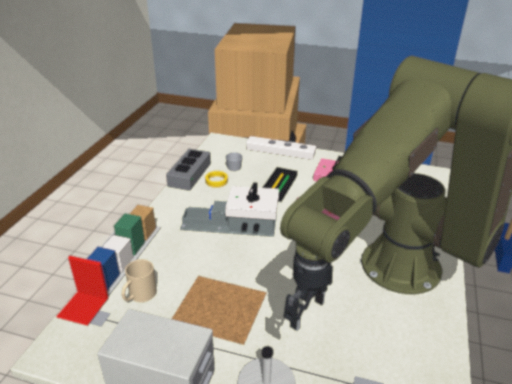

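View pics/top0.png

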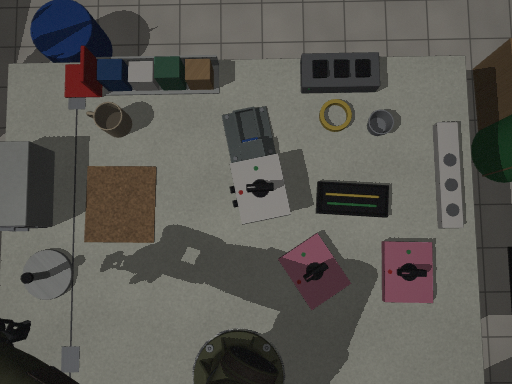

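```bash
cat > h.py <<'E'
import numpy as np,cv2
def ray(c,u,v):
    d=np.array([(u-c["cx"])/c["fx"],-(v-c["cy"])/c["fy"],-1.]);P=np.array(c["pose"]);return P[:3,3],P[:3,:3]@d
def at(c,u,v,z):
    o,d=ray(c,u,v);return o+d*(z-o[2])/d[2]
def proj(c,p):
    P=np.array(c["pose"]);q=P[:3,:3].T@(np.array(p)-P[:3,3]);return c["cx"]+c["fx"]*q[0]/-q[2],c["cy"]-c["fy"]*q[1]/-q[2]
def crop(c,u0,v0,u1,v1,k,name):
    im=cv2.resize(c["pixels"][v0:v1,u0:u1,::-1],None,fx=k,fy=k,interpolation=cv2.INTER_CUBIC);cv2.imwrite("pics/"+name,im)
def rect(c,m,z):
    n,l,st,ce=cv2.connectedComponentsWithStats(m.astype(np.uint8));b=1+np.argmax(st[1:,4]);ys,xs=np.where(l==b)
    p=np.array([at(c,x,y,z)[:2] for x,y in zip(xs,ys)],np.float32);return cv2.minAreaRect(p*1000),ce[b]
E
python3 - <<'E'
from plant import env
from h import *
c=env.capture("top")
crop(c,200,90,320,235,5,"t1.png")
for o in env.outline_of(c,"cover"):print(o["p"],rect(c,o["pixels"],.109))
for o in env.outline_of(c,"latch_grip"):print('k',o["p"],rect(c,o["pixels"],.153))
for o in env.outline_of(c,"mat"):print('m',o["p"],rect(c,o["pixels"],.004))
s=env.capture("side");crop(s,160,160,320,260,5,"s1.png")
# white mask
hsv=cv2.cvtColor(c["pixels"],cv2.COLOR_RGB2HSV);m=np.zeros(hsv.shape[:2],bool)
m[145:230,215:300]=(hsv[145:230,215:300,2]>215);print(rect(c,m,.109))
E
```

```text
0.93 (((292.07073974609375, -206.81617736816406), (161.6376953125, 129.07374572753906), 32.10994338989258), array([313.86480186, 270.85214785]))
0.7 (((509.7054138183594, -69.54547882080078), (166.55796813964844, 130.9840087890625), 10.716769218444824), array([259.73891463, 188.7673726 ]))
0.67 (((286.81964111328125, -447.76129150390625), (129.59811401367188, 156.2398681640625), 87.68590545654297), array([406.86154345, 271.74675746]))
k 0.82 (((292.4858703613281, -204.93125915527344), (60.33160400390625, 44.51594161987305), 89.18133544921875), array([314.17901235, 271.22839506]))
k 0.73 (((507.38079833984375, -67.86671447753906), (68.15604400634766, 46.03911209106445), 64.96099853515625), array([259.3559322 , 187.64689266]))
k 0.53 (((290.34375, -444.3959655761719), (74.7623519897461, 41.95647430419922), 89.18128204345703), array([410.54521277, 271.90691489]))
m 0.75 (((484.53497314453125, 334.7732238769531), (200.25572204589844, 222.01988220214844), 88.71530151367188), array([120.16874057, 203.8576546 ]))Traceback (most recent call last):
  File "<stdin>", line 11, in <module>
  File "h.py", line 11, in rect
    n,l,st,ce=cv2.connectedComponentsWithStats(m.astype(np.uint8));b=1+np.argmax(st[1:,4]);ys,xs=np.where(l==b)
                                                                       ~~~~~~~~~^^^^^^^^^^
    return _wrapfunc(a, 'argmax', axis=axis, out=out, **kwds)
    return bound(*args, **kwds)
ValueError: attempt to get argmax of an empty sequence
```

```bash
ls pics
```

```text
s1.png
side0.png
t1.png
top0.png
```

View pics/t1.png

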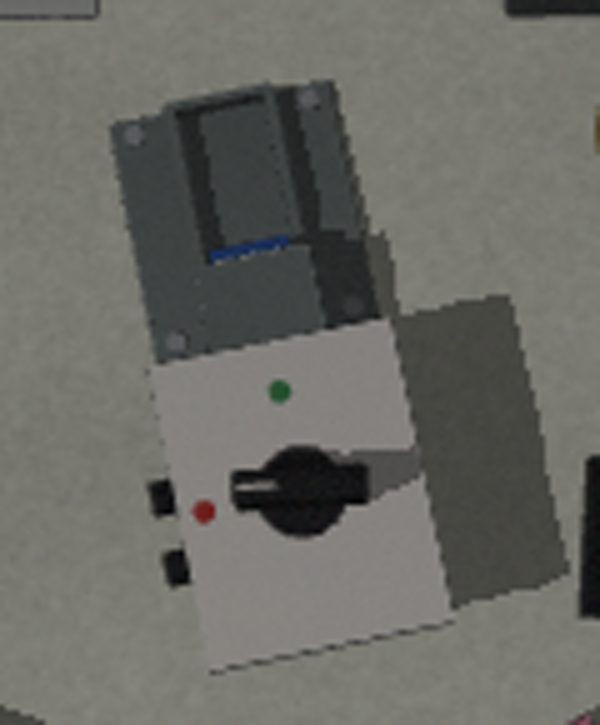

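View pics/s1.png

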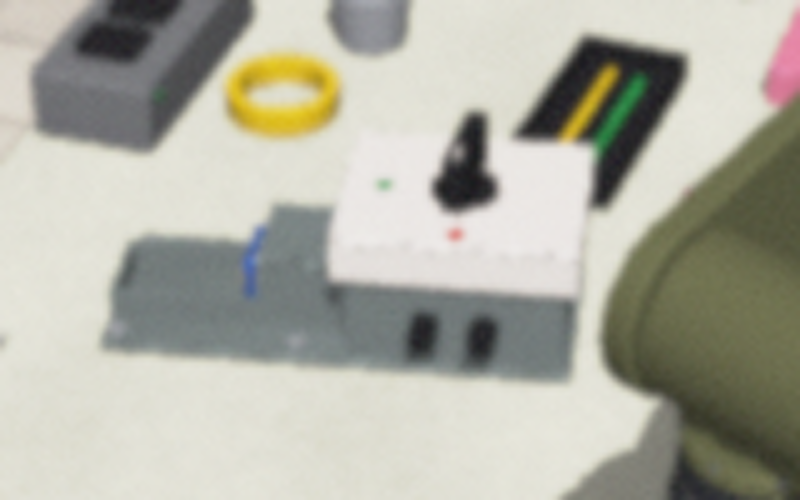

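```bash
python3 - <<'E'
from plant import env
from h import *
from scipy.spatial.transform import Rotation as R
s=env.sense();M=R.from_rotvec(s["tcp_rot"]).as_matrix();print(M.round(3),np.degrees(np.arctan2(M[1,2],M[0,2])))
c=env.capture("top")
g=c["pixels"].max(2);m=np.zeros(g.shape,bool);m[170:205,240:280]=g[170:205,240:280]<70
ys,xs=np.where(m);p=np.array([at(c,x,y,.153)[:2] for x,y in zip(xs,ys)])*1000
print(len(p),p.mean(0),p.min(0),p.max(0))
for a in np.arange(-10,20,2.):   # bar hypothesis rotated a from +y CCW
    t=np.radians(90+a);d=np.array([np.cos(t),np.sin(t)]);n=np.array([-d[1],d[0]])
    q=p-p.mean(0);f=np.abs(q@d)>24;print(a,f.sum(),(q@n)[f].std().round(2),np.ptp((q@d)).round(1))
E
```

```text
[[-0.    -0.926  0.376]
 [-0.     0.376  0.926]
 [-1.     0.    -0.   ]] 67.89259414063055
335 [507.28711442 -71.03962682] [ 485.40910679 -103.68165625] [529.26902201 -34.55247853]
-10.0 65 8.49 70.1
-8.0 66 7.81 70.0
-6.0 67 7.24 69.8
-4.0 70 7.01 69.5
-2.0 68 6.65 69.1
0.0 68 6.37 69.1
2.0 69 6.31 69.6
4.0 70 6.33 70.0
6.0 69 6.41 70.2
8.0 69 6.69 70.4
10.0 70 7.08 70.6
12.0 68 7.47 70.6
14.0 67 8.01 70.5
16.0 66 8.66 70.4
18.0 64 9.21 70.2
```

```bash
python3 -m jog '{"grip":[-1,-1,-1,-1,-1,-1,-1,-1],"slide":[[0.3,-0.57,0],[0.3,-0.57,0],[0.3,-0.57,0],[0.3,-0.57,0],[0.3,-0.57,0],[0.3,-0.57,0],[0.3,-0.57,0],[0.3,-0.57,0]],"yaw":[-0.3,-0.3,-0.3,-0.3,-0.3,-0.3,-0.3,-0.3]}'
```

```text
time: 2.17
position: [0.3577, 0.2221, 0.2315]
tcp_rot: [-0.184, 1.562, 0.184]
ft_force: [0.3, 0.5, 0.2]
width: 0.0854
```

```bash
python3 -m jog '{"grip":[-1,-1,-1,-1,-1,-1,-1,-1],"slide":[[0.302,-0.582,-0.02],[0.302,-0.582,-0.02],[0.302,-0.582,-0.02],[0.302,-0.582,-0.02],[0.302,-0.582,-0.02],[0.302,-0.582,-0.02],[0.302,-0.582,-0.02],[0.302,-0.582,-0.02]],"yaw":[-0.064,-0.064,-0.064,-0.064,-0.064,-0.064,-0.064,-0.064]}'
python3 - <<'E'
from plant import env
from h import *
from scipy.spatial.transform import Rotation as R
s=env.sense();M=R.from_rotvec(s["tcp_rot"]).as_matrix();print(s["position"],np.degrees(np.arctan2(M[1,2],M[0,2])),s["joints"])
c=env.capture("side");crop(c,160,110,340,245,4,"s2.png")
E
```

```text
time: 2.83
position: [0.5086, -0.069, 0.2213]
tcp_rot: [-0.032, 1.57, 0.032]
ft_force: [0.6, 0.5, 0.1]
width: 0.0854
[ 0.50864167 -0.06900851  0.22126334] 2.331489857949055 [-2.06190281e-01  2.26636417e-01  1.63735798e+00 -4.84701281e-05
  1.27720752e+00 -2.46868412e-01]
```

View pics/s2.png

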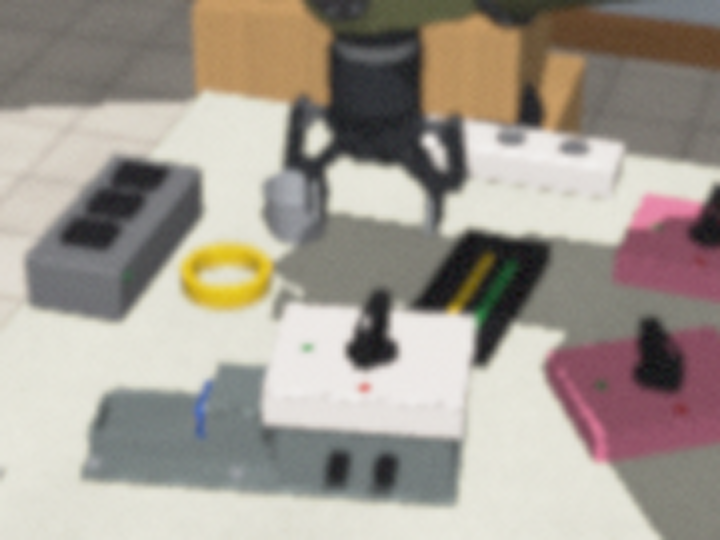

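Candidates in top picture: white cover (260,188) on the box, pink covers (315,270) and (408,272). White one with red/green dots and on the box is the one (confirmed in the crop). The gripper straddles its knob in the side crop; descending.

```bash
python3 -m jog '{"grip":[-1,-1,-1,-1,-1,1,1,1],"slide":[[0,0,-0.06],[0,0,-0.12],[0,0,-0.17],[0,0,-0.2],[0,0,-0.2],[0,0,-0.2],[0,0,-0.2],[0,0,-0.2]],"yaw":[0,0,0,0,0,0,0,0]}'
python3 -m jog '{"grip":[1,1,1,1,1,1,1,1],"slide":[[0,0,0],[0,0,0],[0,0,0],[0,0,0],[0,0,0],[0,0,0],[0,0,0],[0,0,0]],"yaw":[0,0,0,0,0,0,0,0]}'
python3 - <<'E'
from plant import env
from h import *
print(env.sense()["ft_torque"])
c=env.capture("side");crop(c,160,110,340,245,4,"s3.png")
E
```

```text
time: 3.55
position: [0.5086, -0.0665, 0.1227]
tcp_rot: [-0.033, 1.568, 0.032]
ft_force: [-0.2, -0.6, 0.4]
width: 0.0518
time: 4.22
position: [0.5085, -0.0665, 0.1222]
tcp_rot: [-0.033, 1.569, 0.032]
ft_force: [0.4, 0.6, 6.0]
width: 0.017
[0.06083275 0.00437285 0.03761074]
```

View pics/s3.png

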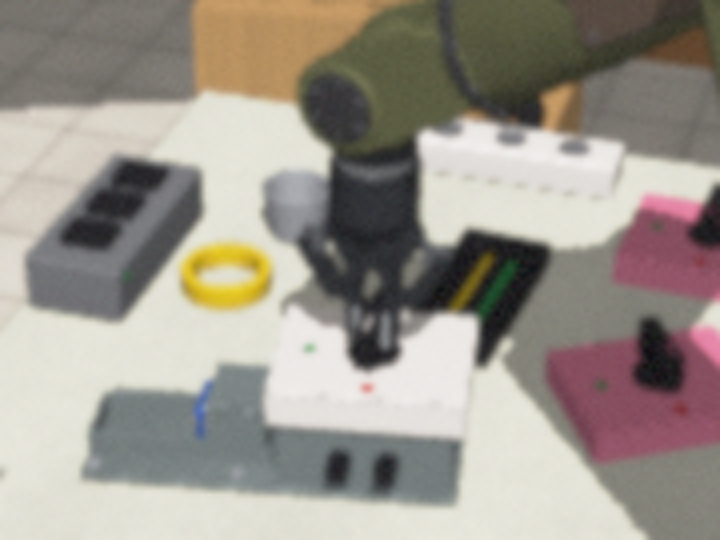

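```bash
python3 -m jog '{"grip":[1,1,1,1,1,1,1,1],"slide":[[0,0,0],[0,0,0],[0,0,0],[0,0,0],[0,0,0],[0,0,0],[0,0,0],[0,0,0]],"yaw":[-0.035,-0.07,-0.105,-0.14,-0.175,-0.21,-0.245,-0.28]}'
python3 - <<'E'
from plant import env
print(env.sense()["ft_torque"])
E
python3 -m jog '{"grip":[1,1,1,1,1,1,1,1],"slide":[[0,0,0],[0,0,0],[0,0,0],[0,0,0],[0,0,0],[0,0,0],[0,0,0],[0,0,0]],"yaw":[-0.035,-0.07,-0.1,-0.13,-0.155,-0.17,-0.175,-0.175]}'
python3 - <<'E'
from plant import env
from h import *
from scipy.spatial.transform import Rotation as R
s=env.sense();M=R.from_rotvec(s["tcp_rot"]).as_matrix();print(s["ft_torque"],np.degrees(np.arctan2(M[1,2],M[0,2])))
c=env.capture("side");crop(c,160,110,340,245,4,"s4.png")
c=env.capture("top");crop(c,200,90,320,235,5,"t4.png")
for o in env.outline_of(c,"cover"):print(o["p"],rect(c,o["pixels"],.109))
E
```

```text
time: 4.93
position: [0.5089, -0.0668, 0.1223]
tcp_rot: [0.659, 1.466, -0.658]
ft_force: [3.4, -2.9, 4.3]
width: 0.0168
[-0.45302788 -0.48722075  0.14250775]
time: 5.6
position: [0.5089, -0.0672, 0.1223]
tcp_rot: [1.075, 1.286, -1.073]
ft_force: [3.7, -4.2, 3.2]
width: 0.0173
[-0.89471067 -0.43251577 -0.0415762 ] -79.60520077506322
0.95 (((287.9111022949219, -446.2073974609375), (131.81727600097656, 158.6145477294922), 87.081787109375), array([406.62200957, 271.76586922]))
0.7 (((466.1123962402344, -129.73193359375), (26.313297271728516, 66.09373474121094), 88.94778442382812), array([283.19117647, 206.08823529]))
0.65 (((292.57342529296875, -206.24508666992188), (159.45538330078125, 127.17591094970703), 31.9116268157959), array([313.91413298, 270.82659539]))
```

View pics/s4.png

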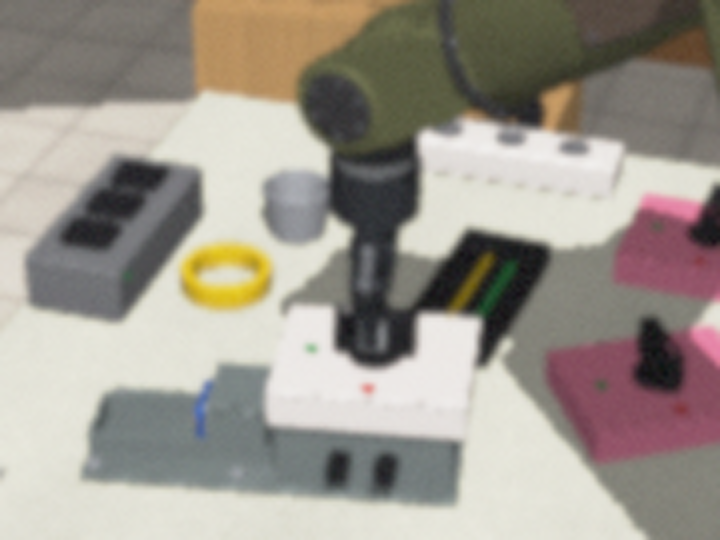

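View pics/t4.png

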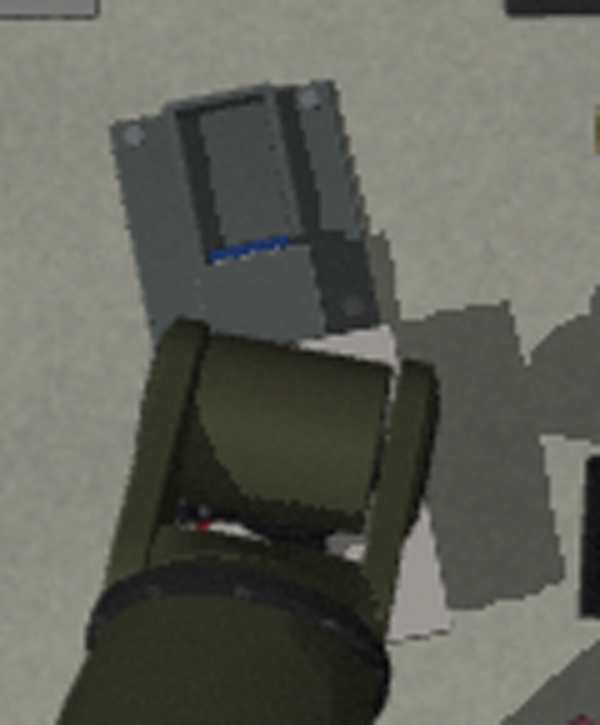

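```bash
python3 -m jog '{"grip":[1,1,1,1,1,1,1,1],"slide":[[0,0,0],[0,0,0],[0,0,0],[0,0,0],[0,0,0],[0,0,0],[0,0,0],[0,0,0]],"yaw":[-0.007,-0.014,-0.02,-0.02,-0.02,-0.02,-0.02,-0.02]}'
python3 - <<'E'
from plant import env
print(env.sense()["ft_torque"])
E
```

```text
time: 6.42
position: [0.5092, -0.0675, 0.1224]
tcp_rot: [1.118, 1.26, -1.117]
ft_force: [6.5, -7.6, 1.9]
width: 0.0174
[-1.39048891 -0.89472304  1.88199558]
```

```bash
python3 -m jog '{"grip":[1,1,1,1,1,1,1,1],"slide":[[0,0,0],[0,0,0.01],[0,0,0.02],[0,0,0.035],[0,0,0.05],[0,0,0.065],[0,0,0.08],[0,0,0.08]],"yaw":[0.008,0.008,0.008,0.008,0.008,0.008,0.008,0.008]}'
python3 - <<'E'
from plant import env
from h import *
print(env.sense()["ft_torque"])
c=env.capture("side");crop(c,160,110,340,245,4,"s5.png")
E
```

```text
time: 7.08
position: [0.5083, -0.0665, 0.1625]
tcp_rot: [1.102, 1.273, -1.101]
ft_force: [0.4, -0.1, -2.9]
width: 0.0173
[ 0.01725774 -0.02742641 -0.04009049]
```

View pics/s5.png

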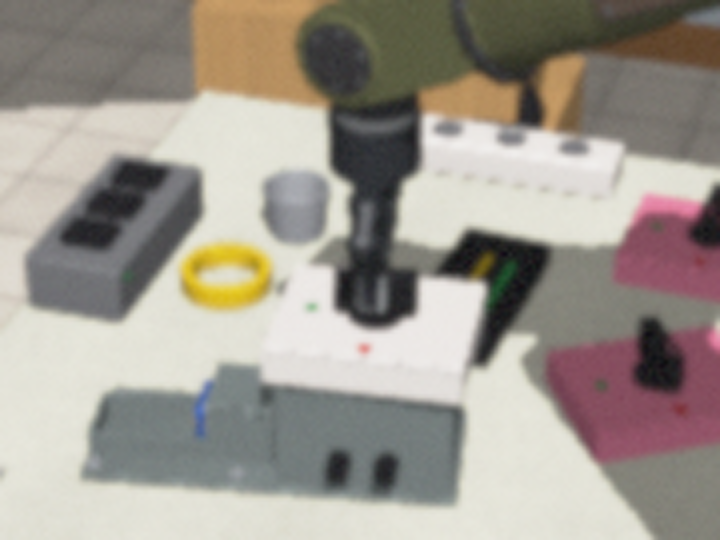

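```bash
python3 -m jog '{"grip":[1,1,1,1,1,1,1,1],"slide":[[0,0,0.04],[0,0,0.07],[0,0.02,0.08],[-0.004,0.07,0.08],[-0.007,0.12,0.08],[-0.01,0.18,0.08],[-0.014,0.24,0.08],[-0.018,0.3,0.08]],"yaw":[0,0,0,0,-0.02,-0.03,-0.04,-0.05]}'
python3 -m jog '{"grip":[1,1,1,1,1,1,1,1],"slide":[[-0.004,0.06,0],[-0.008,0.12,0],[-0.012,0.19,0],[-0.016,0.26,0],[-0.02,0.33,0],[-0.024,0.4,0],[-0.026,0.46,0],[-0.028,0.5,0]],"yaw":[-0.007,-0.007,-0.007,-0.007,-0.007,-0.007,-0.007,-0.007]}'
python3 -m jog '{"grip":[1,1,1,1,1,1,1,1],"slide":[[0,0,-0.04],[0,0,-0.08],[0,0,-0.12],[0,0,-0.16],[0,0,-0.18],[0,0,-0.18],[0,0,-0.18],[0,0,-0.18]],"yaw":[0,0,0,0,0,0,0,0]}'
python3 - <<'E'
from plant import env
from h import *
c=env.capture("side");crop(c,130,180,310,360,4,"s6.png");crop
d=env.capture("top");crop(d,60,140,190,270,5,"t6.png")
for q in (c,d):
    for n in("cover","latch_grip","mat"):
        print(n,[(x["p"],x["point"]) for x in env.spot_in(q,n)])
E
```

```text
time: 7.8
position: [0.4981, 0.0855, 0.2004]
tcp_rot: [1.219, 1.204, -1.22]
ft_force: [0.6, -0.2, -4.3]
width: 0.0172
time: 8.47
position: [0.4835, 0.3367, 0.2]
tcp_rot: [1.232, 1.195, -1.234]
ft_force: [0.8, 0.1, -3.2]
width: 0.0174
time: 9.13
position: [0.4853, 0.334, 0.1124]
tcp_rot: [1.235, 1.193, -1.233]
ft_force: [1.2, 0.3, -3.2]
width: 0.0172
cover [(0.84, [0.4613, 0.3592, 0.1023]), (0.65, [0.2686, -0.4349, 0.0299]), (0.62, [0.2869, -0.1884, 0.0361])]
latch_grip [(0.8, [0.4699, 0.3434, 0.1163]), (0.66, [0.2764, -0.4547, 0.058]), (0.45, [0.2904, -0.195, 0.0619])]
mat [(0.64, [0.4388, 0.3764, 0.004]), (0.53, [0.4953, -0.017, 0.0249])]
cover [(0.95, [0.5046, 0.2958, 0.0937]), (0.74, [0.2913, -0.2114, 0.031]), (0.58, [0.2873, -0.4688, 0.0349])]
latch_grip [(0.74, [0.2895, -0.2105, 0.0741]), (0.44, [0.5015, 0.3255, 0.1178]), (0.34, [0.4842, -0.3305, 0.0022])]
mat [(0.72, [0.4799, 0.2651, 0.0071]), (0.61, [0.5731, -0.0509, 0.0039])]
```

View pics/s6.png

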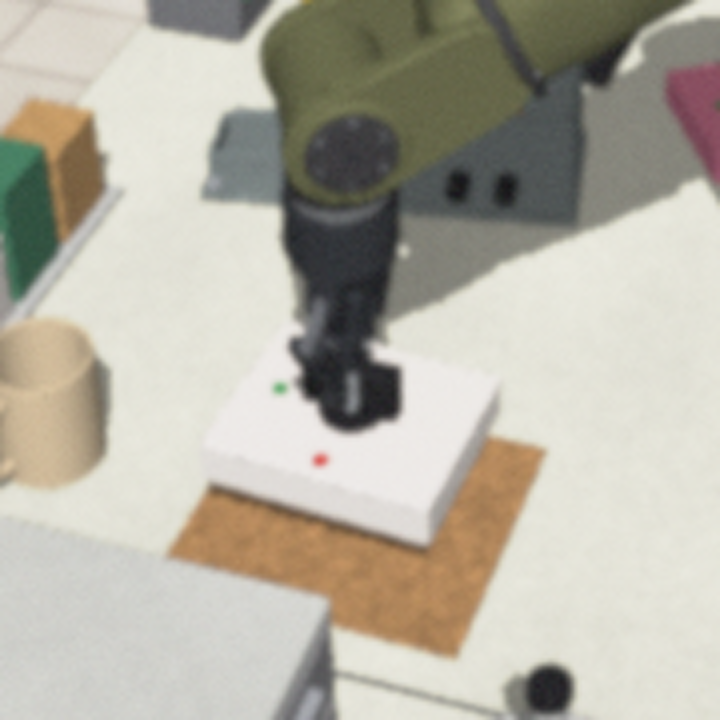

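View pics/t6.png

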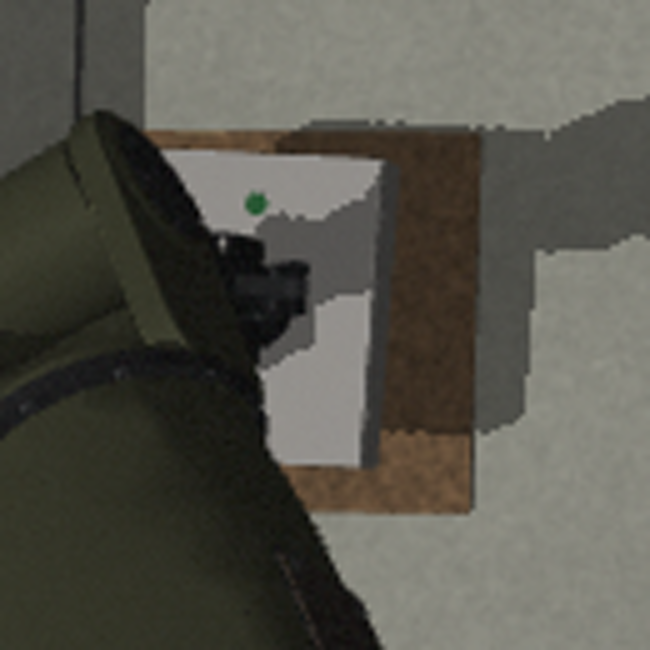

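```bash
python3 - <<'E'
from plant import env
from h import *
c=env.capture("top");f=lambda x,y,z:at(c,60+x/5,140+y/5,z)[:2]
a=f(388,160,.099);b=f(362,468,.099);d=a-b;L=np.linalg.norm(d);n=np.array([-d[1],d[0]])/L
print(a,b,L,np.degrees(np.arctan2(d[1],d[0])),(a+b)/2+n*.066)
a=f(482,130,.004);b=f(475,513,.004);d=a-b;L=np.linalg.norm(d);n=np.array([-d[1],d[0]])/L
print(L,np.degrees(np.arctan2(d[1],d[0])),(a+b)/2+n*.1,env.sense()["position"])
E
```

```text
[0.5602738  0.25841999] [0.39569096 0.27034048] 0.16501396936493531 -4.142611899281738 [0.48275017 0.3302078 ]
0.22050507898648766 -0.6077454213218829 [0.48161    0.33179939] [0.48501148 0.33358005 0.11145209]
```

```bash
python3 -m jog '{"grip":[1,1,1,1,1,1,1,1],"slide":[[0,0.006,-0.03],[0,0.006,-0.06],[0,0.006,-0.08],[0,0.006,-0.095],[0,0.006,-0.105],[0,0.006,-0.11],[0,0.006,-0.112],[0,0.006,-0.112]],"yaw":[0.017,0.017,0.017,0.017,0.017,0.017,0.017,0.017]}'
python3 -m jog '{"grip":[1,1,1,1,1,1,1,1],"slide":[[0,0,-0.001],[0,0,-0.002],[0,0,-0.003],[0,0,-0.004],[0,0,-0.005],[0,0,-0.006],[0,0,-0.006],[0,0,-0.006]],"yaw":[0,0,0,0,0,0,0,0]}'
```

```text
time: 10.25
position: [0.4851, 0.3366, 0.0556]
tcp_rot: [1.195, 1.218, -1.195]
ft_force: [-0.1, 0.3, -3.9]
width: 0.0171
time: 10.92
position: [0.4849, 0.3365, 0.0522]
tcp_rot: [1.195, 1.218, -1.195]
ft_force: [-0.4, 0.0, -3.8]
width: 0.0172
```

```bash
python3 -m jog '{"grip":[1,1,1,1,1,1,1,1],"slide":[[0,0,-0.001],[0,0,-0.002],[0,0,-0.003],[0,0,-0.003],[0,0,-0.003],[0,0,-0.003],[0,0,-0.003],[0,0,-0.003]],"yaw":[0,0,0,0,0,0,0,0]}'
```

```text
time: 11.58
position: [0.485, 0.3366, 0.0512]
tcp_rot: [1.195, 1.218, -1.195]
ft_force: [-3.0, -3.4, 6.0]
width: 0.0173
```

```bash
python3 -m jog '{"grip":[-1,-1,-1,-1,-1,-1,-1,-1],"slide":[[0,0,0],[0,0,0],[0,0,0],[0,0,0],[0,0,0],[0,0,0],[0,0,0],[0,0,0]],"yaw":[0,0,0,0,0,0,0,0]}'
python3 -m jog '{"grip":[-1,-1,-1,-1,-1,-1,-1,-1],"slide":[[0,0,0.02],[0,0,0.06],[0,0,0.12],[0,0,0.2],[0,0,0.28],[0,0,0.36],[0,0,0.36],[0,0,0.36]],"yaw":[0,0,0,0,0,0,0,0]}'
```

```text
time: 12.25
position: [0.485, 0.3365, 0.0507]
tcp_rot: [1.195, 1.218, -1.195]
ft_force: [0.3, 0.3, -0.4]
width: 0.0853
time: 12.92
position: [0.4855, 0.3369, 0.2339]
tcp_rot: [1.199, 1.217, -1.19]
ft_force: [-0.1, -0.2, -1.0]
width: 0.0852
```

```bash
python3 -m jog '{"grip":[1,1,1,1,1,1,1,1],"slide":[[-0.2,-0.4,0],[-0.2,-0.4,0],[-0.2,-0.4,0],[-0.2,-0.4,0],[-0.2,-0.4,0],[-0.2,-0.4,0],[-0.2,-0.4,0],[-0.2,-0.4,0]],"yaw":[0.053,0.053,0.053,0.053,0.053,0.053,0.053,0.053]}'
python3 - <<'E'
from plant import env
from h import *
c=env.capture("side");crop(c,130,160,310,360,4,"s7.png")
d=env.capture("top");crop(d,60,90,320,270,3,"t7.png")
for o in env.outline_of(d,"cover"):print(o["p"],rect(d,o["pixels"],.038))
for o in env.outline_of(d,"mat"):print('m',o["p"],rect(d,o["pixels"],.004))
for o in env.outline_of(d,"ejector_push"):print('e',o["p"],rect(d,o["pixels"],.072))
for q in (c,d):
    for n in("ejector_push","pack","cover"):
        print(n,[(x["p"],x["point"]) for x in env.spot_in(q,n)])
E
```

```text
time: 13.58
position: [0.3847, 0.1362, 0.2305]
tcp_rot: [1.072, 1.291, -1.072]
ft_force: [0.5, -0.0, -0.3]
width: 0.0005
0.76 (((286.54376220703125, -213.08934020996094), (168.47149658203125, 133.0439453125), 32.43785095214844), array([314.04670051, 271.14382403]))
0.56 (((484.4137878417969, 331.3436279296875), (140.20086669921875, 165.814697265625), 89.14092254638672), array([115.94260055, 199.75907848]))
0.56 (((281.33111572265625, -468.45867919921875), (137.0923309326172, 165.1221923828125), 87.0817642211914), array([407.07319486, 271.83712496]))
m 0.83 (((484.3466491699219, 334.8055419921875), (200.20799255371094, 216.31118774414062), 89.0533218383789), array([118.39654107, 193.72081532]))
e 0.64 (((525.793701171875, -72.14260864257812), (38.13608932495117, 87.95869445800781), 89.23994445800781), array([259.32126697, 187.63800905]))
ejector_push [(0.62, [0.4122, 0.3948, 0.0026])]
pack []
cover [(0.87, [0.2852, -0.1883, 0.0385]), (0.85, [0.4696, 0.3526, 0.0376]), (0.58, [0.2779, -0.4408, 0.0298]), (0.37, [0.4585, -0.3366, 0.014])]
ejector_push [(0.61, [0.5162, -0.0688, 0.0422]), (0.46, [0.5767, -0.0552, 0.0059])]
pack [(0.55, [0.5753, -0.0512, 0.0047]), (0.47, [0.6551, -0.0421, 0.0581])]
cover [(0.9, [0.2858, -0.4662, 0.0364]), (0.85, [0.2879, -0.2116, 0.0298]), (0.8, [0.4901, 0.3302, 0.036]), (0.66, [0.5756, -0.0531, 0.004])]
```

View pics/s7.png

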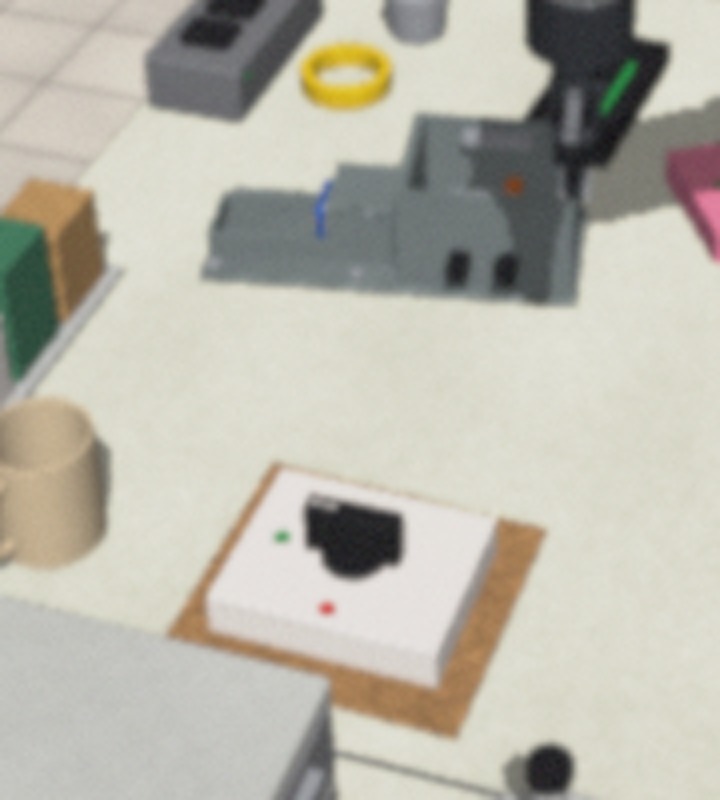

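View pics/t7.png

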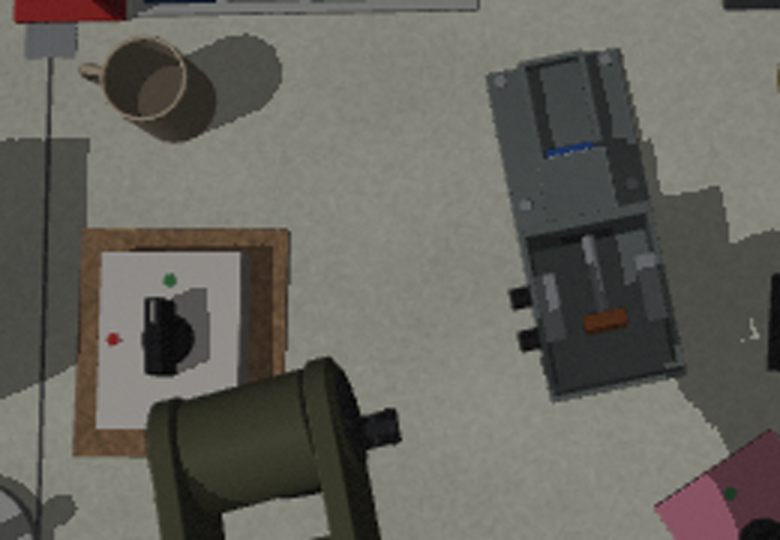

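```bash
python3 - <<'E'
from plant import env
from h import *
d=env.capture("top");hsv=cv2.cvtColor(d["pixels"],cv2.COLOR_RGB2HSV)
m=np.zeros(hsv.shape[:2],bool);m[185:205,245:280]=(hsv[185:205,245:280,1]>120)&(hsv[185:205,245:280,2]>60)
print(m.sum(),rect(d,m,.072))
crop(d,225,150,300,235,8,"t8.png")
f=lambda x,y,z:at(d,60+x/3,90+y/3,z)[:2]
A,B=f(553,402,.105),f(685,372,.105);C=f(527,237,.105)
print(A,B,(A+B)/2,np.degrees(np.arctan2(*(A-B)[::-1]))-90,np.linalg.norm(A-B))
t=np.radians(10.7);ex=np.array([np.cos(t),np.sin(t)])
print("box c",(A+B)/2+ex*.075,"slot(-38)",(A+B)/2+ex*.037)
for X,Y in((-75,-60),(-75,60),(75,60),(75,-60),(-48.5,0)):
    o=np.array([.5095,-.0695]);ey=np.array([-ex[1],ex[0]]);p=o+ex*X/1e3+ey*Y/1e3;u,v=proj(d,[*p,.105]);print((u-225)*8,(v-150)*8)
E
```

```text
64 (((492.7926025390625, -71.96063232421875), (11.79452133178711, 37.913333892822266), 10.445500373840332), array([261.109375, 195.984375]))
[ 0.41640512 -0.02702036] [ 0.44097752 -0.14347722] [ 0.42869132 -0.08524879] 11.914647700345412 0.11902101502563035
box c [ 0.50238728 -0.07132379] slot(-38) [ 0.46504799 -0.07837912]
502.97464418221034 493.97685498325995
146.65041910887498 567.0228847347792
58.392345853427514 126.09227066328094
410.5409036118085 54.31664051958364
308.7739398850208 451.9249653841073
```

View pics/t8.png

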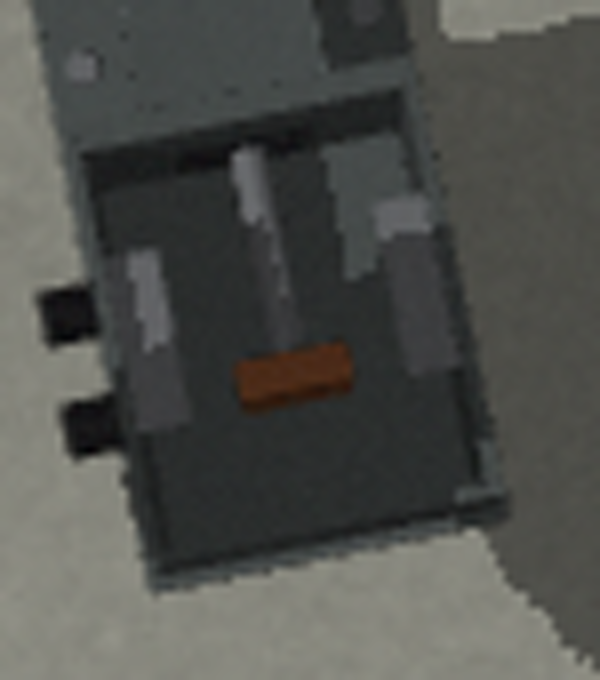

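```bash
python3 -m jog '{"grip":[1,1,1,1,1,1,1,1],"slide":[[0.157,-0.428,0],[0.157,-0.428,0],[0.157,-0.428,0],[0.157,-0.428,0],[0.157,-0.428,0],[0.157,-0.428,0],[0.157,-0.428,-0.04],[0.157,-0.428,-0.2]],"yaw":[0,0,0,0,0,0,0,0]}'
python3 -m jog '{"grip":[1,1,1,1,1,1,1,1],"slide":[[0,0,0],[0,0,0],[0,0,0],[0,0,0],[0,0,0],[0,0,0],[0,0,0],[0,0,0]],"yaw":[0,0,0,0,0,0,0,0]}'
python3 - <<'E'
from plant import env
from h import *
from scipy.spatial.transform import Rotation as R
s=env.sense();M=R.from_rotvec(s["tcp_rot"]).as_matrix();print(s["position"],np.degrees(np.arctan2(M[1,2],M[0,2])))
c=env.capture("side");crop(c,190,120,310,250,5,"s9.png")
d=env.capture("top");crop(d,225,150,300,235,8,"t9.png")
E
```

```text
time: 14.85
position: [0.4657, -0.0792, 0.1719]
tcp_rot: [1.075, 1.283, -1.069]
ft_force: [1.9, 0.2, -0.9]
width: -0.0
time: 15.52
position: [0.4636, -0.0774, 0.1695]
tcp_rot: [1.071, 1.291, -1.071]
ft_force: [-0.4, 0.7, -0.3]
width: -0.0003
[ 0.46358697 -0.07740674  0.16953341] -79.3377659994422
```

View pics/s9.png

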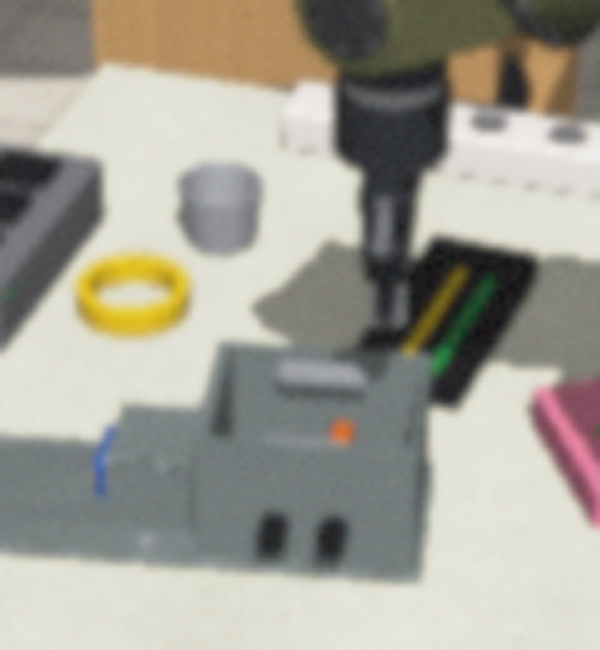

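View pics/t9.png

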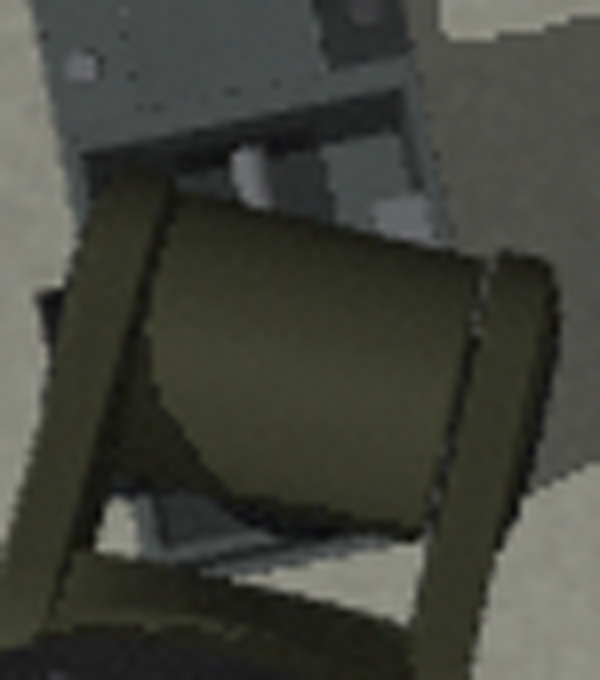

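```bash
python3 - <<'E'
from plant import env
from h import *
c=env.capture("side");g=lambda p:tuple(((np.array(proj(c,p))-[190,120])*5).round())
t=np.radians(10.7);ex=np.array([np.cos(t),np.sin(t)]);ey=np.array([-ex[1],ex[0]])
o=np.array([.511,-.069])
for n,X,Y,Z in(("plate rear top L",-27,20,72),("plate front top L",-13,20,72),("plate rear top R",-27,-20,72),("plate front top R",-13,-20,72),("rim RL",-75,60,105),("rim FL",75,60,105),("rim RR",-75,-60,105),("inner rear R",-70,-55,105)):
    print(n,g([*(o+ex*X/1e3+ey*Y/1e3),Z/1e3]))
print("tcp",g([.4636,-.0774,.1695]))
E
```

```text
plate rear top L (np.float64(345.0), np.float64(454.0))
plate front top L (np.float64(324.0), np.float64(452.0))
plate rear top R (np.float64(351.0), np.float64(420.0))
plate front top R (np.float64(331.0), np.float64(419.0))
rim RL (np.float64(412.0), np.float64(454.0))
rim FL (np.float64(185.0), np.float64(438.0))
rim RR (np.float64(426.0), np.float64(353.0))
inner rear R (np.float64(419.0), np.float64(357.0))
tcp (np.float64(382.0), np.float64(319.0))
```

```bash
python3 -m jog '{"grip":[1,1,1,1,1,1,1,1],"slide":[[-0.002,0,-0.04],[-0.002,0,-0.08],[-0.002,0,-0.11],[-0.002,0,-0.135],[-0.002,0,-0.16],[-0.002,0,-0.185],[-0.002,0,-0.21],[-0.002,0,-0.223]],"yaw":[0,0,0,0,0,0,0,0]}'
python3 - <<'E'
from plant import env
from h import *
c=env.capture("side");crop(c,190,120,310,250,5,"s10.png")
E
```

```text
time: 16.33
position: [0.462, -0.0773, 0.0563]
tcp_rot: [1.071, 1.293, -1.072]
ft_force: [0.1, 0.1, -0.1]
width: -0.0001
```

View pics/s10.png

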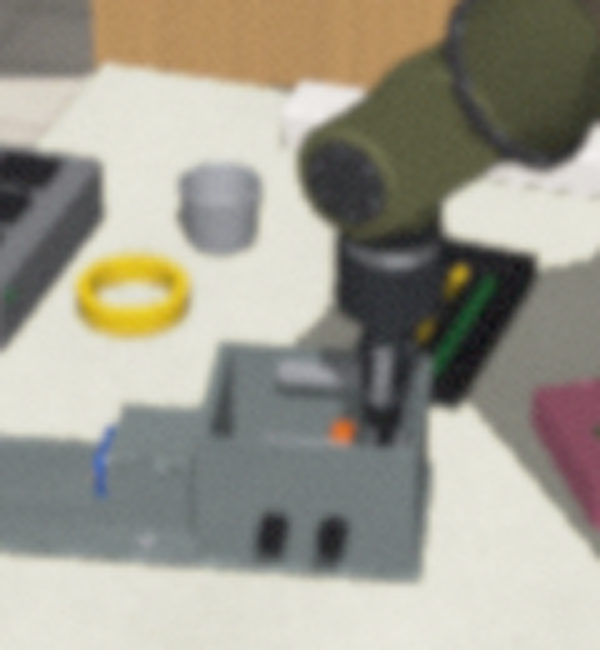

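```bash
python3 -m jog '{"grip":[1,1,1,1,1,1,1,1],"slide":[[0.01,0.0019,0],[0.02,0.0038,0],[0.032,0.006,0],[0.044,0.0083,0],[0.056,0.0106,0],[0.068,0.0128,0],[0.08,0.0151,0],[0.09,0.017,0]],"yaw":[0,0,0,0,0,0,0,0]}'
python3 - <<'E'
from plant import env
from h import *
c=env.capture("side");crop(c,170,120,290,250,5,"s11.png")
E
```

```text
time: 17.05
position: [0.5082, -0.0688, 0.0581]
tcp_rot: [1.071, 1.291, -1.071]
ft_force: [-5.0, -1.1, 4.1]
width: 0.0001
```

View pics/s11.png

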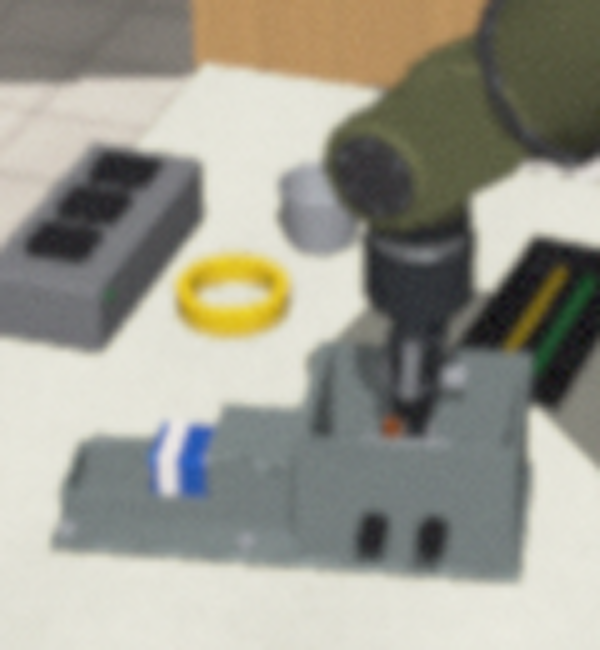

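```bash
python3 -m jog '{"grip":[1,1,1,1,1,1,1,1],"slide":[[0.01,0.0019,0],[0.02,0.0038,0],[0.03,0.0057,0],[0.04,0.0075,0],[0.05,0.0094,0],[0.058,0.011,0],[0.064,0.012,0],[0.068,0.0128,0]],"yaw":[0,0,0,0,0,0,0,0]}'
python3 -m jog '{"grip":[1,1,1,1,1,1,1,1],"slide":[[0.002,0.0004,0],[0.004,0.0008,0],[0.006,0.0011,0],[0.008,0.0015,0],[0.01,0.0019,0],[0.012,0.0023,0],[0.012,0.0023,0],[0.012,0.0023,0]],"yaw":[0,0,0,0,0,0,0,0]}'
```

```text
time: 17.77
position: [0.5417, -0.0624, 0.0577]
tcp_rot: [1.071, 1.292, -1.071]
ft_force: [-5.7, 0.1, 3.0]
width: -0.0001
time: 18.43
position: [0.5475, -0.0613, 0.0576]
tcp_rot: [1.071, 1.291, -1.071]
ft_force: [-2.8, 0.3, 0.8]
width: -0.0002
```

Not yet at the stop; continue in small steps.

```bash
python3 -m jog '{"grip":[1,1,1,1,1,1,1,1],"slide":[[0.002,0.0004,0],[0.004,0.0008,0],[0.006,0.0011,0],[0.008,0.0015,0],[0.01,0.0019,0],[0.011,0.0021,0],[0.012,0.0023,0],[0.012,0.0023,0]],"yaw":[0,0,0,0,0,0,0,0]}'
python3 - <<'E'
from plant import env
from h import *
c=env.capture("side");crop(c,170,120,290,250,5,"s12.png")
E
```

```text
time: 19.1
position: [0.5513, -0.0606, 0.0575]
tcp_rot: [1.068, 1.296, -1.075]
ft_force: [-25.6, -3.1, 16.6]
width: -0.0004
```

View pics/s12.png

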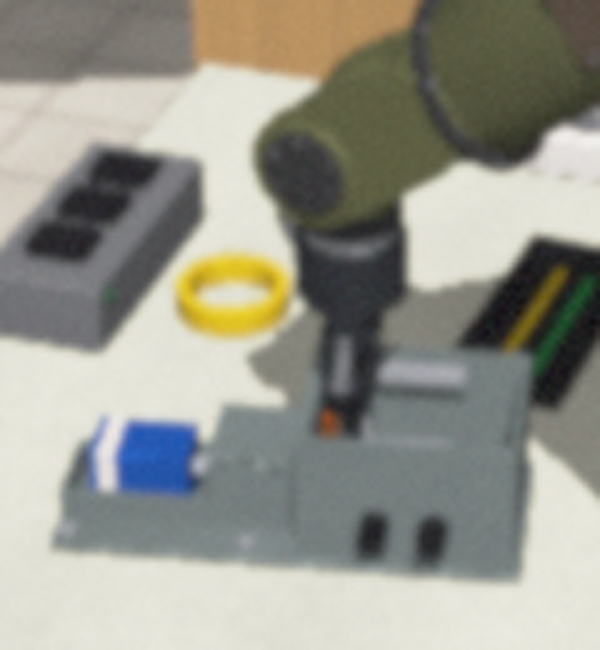

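```bash
python3 -m jog '{"grip":[1,1,1,1,1,1,1,1],"slide":[[-0.02,-0.0038,0],[-0.05,-0.0094,0],[-0.06,-0.0113,0.04],[-0.06,-0.0113,0.1],[-0.06,-0.0113,0.18],[-0.06,-0.0113,0.26],[-0.06,-0.0113,0.34],[-0.06,-0.0113,0.38]],"yaw":[0,0,0,0,0,0,0,0]}'
python3 -m jog '{"grip":[1,1,1,1,1,1,1,1],"slide":[[-0.2,0.4,0],[-0.2,0.4,0],[-0.2,0.4,0],[-0.2,0.4,0],[-0.2,0.4,0],[-0.2,0.4,0],[-0.2,0.4,0],[-0.2,0.4,0]],"yaw":[0,0,0,0,0,0,0,0]}'
python3 - <<'E'
from plant import env
from h import *
c=env.capture("side");crop(c,100,120,310,350,3,"s13.png")
d=env.capture("top");crop(d,60,90,320,270,3,"t13.png")
hsv=cv2.cvtColor(d["pixels"],cv2.COLOR_RGB2HSV)
m=np.zeros(hsv.shape[:2],bool);R=np.s_[95:210,215:300];m[R]=(hsv[R][...,1]>130)&(hsv[R][...,2]>60)
n,l,st,ce=cv2.connectedComponentsWithStats(m.astype(np.uint8))
t=np.radians(10.7);ex=np.array([np.cos(t),np.sin(t)]);ey=np.array([-ex[1],ex[0]])
for i in range(1,n):
    if st[i,4]>20:
        col=d["pixels"][l==i].mean(0);z=.054 if col[2]>col[0] else .072
        p=at(d,*ce[i],z)[:2]-[.511,-.069];print(st[i],col.round(),"box",p@ex,p@ey)
E
```

```text
time: 19.82
position: [0.5247, -0.0661, 0.2529]
tcp_rot: [1.073, 1.285, -1.067]
ft_force: [0.5, -0.5, -0.5]
width: -0.0
time: 20.48
position: [0.4237, 0.1347, 0.248]
tcp_rot: [1.071, 1.291, -1.069]
ft_force: [0.4, 0.5, 0.7]
width: 0.0002
[237 112  15   4  26] [30. 51. 94.] box 0.2213704716173231 0.0020952996585062137
[238 118  19  20 281] [29. 51. 96.] box 0.17984329715248265 0.0005968761368610959
[249 166  14   7  73] [116.  64.  37.] box 0.05754014622882462 0.0005730494847886312
```

View pics/s13.png

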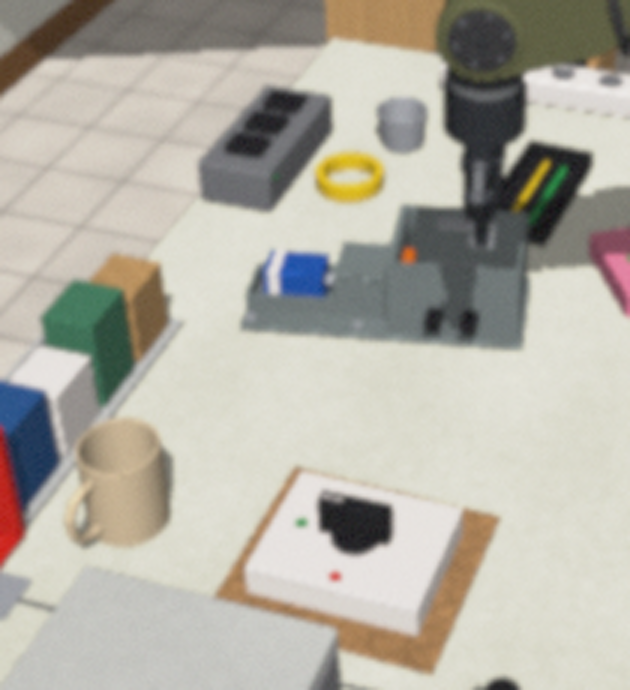

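View pics/t13.png

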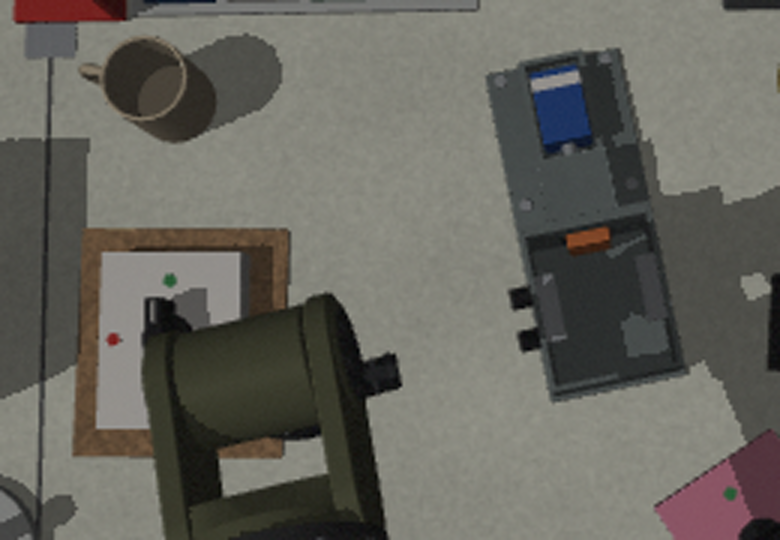

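```bash
python3 - <<'E'
from plant import env
env.close_job()
E
```

```text
the job is handed in; nothing more can be done
```

The job is done and handed in at about 20.6 s of the 59 s allowed.

- **Knob and cover:** I turned the knob clockwise until it met its stop (about 1.9 N m). I then lifted the white cover off and lowered it onto the cork mat. It touched down at about 6 N before I let go.
- **Placement:** The outlines put the cover flat, knob up, at (0.484, 0.331). The mat centre is (0.484, 0.335), so it is about 3 mm off centre and roughly parallel to the mat.
- **Ejector and pack:** I pushed the ejector in with the closed fingertips until the force jumped to about 26 N at its stop. The last pictures show the plate centre at box x of about 57 mm, against 59 mm expected. The blue pack is lying in the trough and the gripper never touched it.
- **Other things on the table:** I saw no change in the bystanders that were in the last pictures. The arm was clear of everything when I handed in.

**Uncertain or in disagreement:**
- The knob seemed to start about 8° already turned, so I turned it about 85° rather than 90°. I backed off about 1.5° before lifting. A mid-move estimate put it near 88° of released travel, and I did not measure it again at the end.
- The box position read from its rear edge was about 7 mm off the one from the cover. I put that down to seeing the wall's foot and used the cover and plate reading, which the push confirmed.

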